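# Switch the vacuum valve past its lockout collar

### The arm

A 6-joint arm with a two-finger parallel gripper is mounted at the origin on the work surface. World frame = base frame: x ahead of the robot, y to its left, z up, the work surface at z = 0. Lengths are in m, angles in rad, forces in N, time in s.
With the tool pointing down it reaches from about 0.275 to 0.875 m from the base axis. Payload 12.5 kg.
Tool frame: the origin (TCP) lies at the very end of the fingers, on their centre line; the grasp point (between the pads) lies 19 mm behind it; z points along the fingers, y is the line along which they close (so a half turn about z gives the same grasp; the last joint's range is limited). The gripper opens to 85 mm and grips with 20 to 120 N. Pads are 22 mm wide; open, the fingers measure 114 mm over their backs; the gripper's body (76 mm by 85 mm) begins 54 mm behind the grasp point. The pads swing forward as they close: fully open they stand 13 mm farther back than shut.
Start: joints at [-0.085, 0.351, 1.652, -0, 1.139, -0.085], TCP at [0.55, 0, 0.231] pointing down, gripper open.
Joint ranges: [-2.75, 2.75], [-0.79, 2.1], [0.01, 2.65], [-1.57, 4.71], [0.07, 3.14], [-2.87, 2.87]. Speed limits (rad/s): [2.22, 2.22, 2.79, 3.14, 3.14, 3.14].

### API

Orientations are given as a 3x3 rotation matrix whose columns are the frame's x, y, z axes.
In Python, from bench import manip gives the robot as it stands. Calls block until the motion is done:
- manip.move_ptp(position, orientation): joint-space move of the TCP to a pose.
- manip.move_l(position, attitude=None, max_speed=0.15): straight line of the TCP; attitude=None keeps the orientation; max_speed is the mean speed in m/s.
- manip.move_j(angles): joint-space move.
- manip.set_gripper(opening, effort=None): opening from 0.0 (shut) to 1.0 (fully open); effort is the grip in N (None keeps the last); returns when the fingers have stopped.
- manip.dwell(seconds).
- manip.inverse_kinematics(position, orientation): joint angles nearest the present ones, or None.
- manip.grab_frame(name): name is "scene" or "side" or "wrist"; returns (picture, depth): 420x560x3 uint8, red, green, blue; 420x560 float32, m along the optical axis (not along the pixel's ray), 0 where there is no reading.
- manip.get_calibration(name): a dict with "camera_matrix" (3x3 intrinsics, pixels), "R" (3x3) and "t" (3): a world point X has camera coordinates R X + t. Camera axes: x right, y down, z forward; pixel columns grow to the right and rows downward; lengths in m; the calibration is good to about 2 mm. A picture is of the moment at which its call begins: read the wrist's pose just before it. get_calibration takes no time and is no camera call; for the wrist camera it gives the pose at the moment of the call.
A pose or a line that the arm cannot do raises manip.Unreachable and nothing moves.
- manip.sign_off(): hands the job in; it is judged then, once.
Trained networks look in the newest picture that a camera, given by its name, has taken for a name from the list of things; names that differ only in an ending like _2 or _b are one class to them, and where a whole thing is asked for, a point or a joint stands for the part that bears it (a point fixed in the world has none). Each returns a list of dicts, best first, with "confidence" (0 to 1); they miss things now and then, are a little off and sometimes report something else, mostly with a low value. They report only what shows in the picture. A call takes as long as a camera call.
- manip.look_for(camera, name): "at" ([x, y, z] in m, in world coordinates, good to about 4 mm: the middle of the surface that is visible of it).
Readings, each from a call of its own:
- manip.current_time(): time.
- manip.current_qpos(): joint angles.
- manip.current_joint_vel(): joint speeds.
- manip.current_joint_torque(): joint torques, N m.
- manip.current_ee_pos(): TCP position.
- manip.current_tcp_rot(): TCP orientation.
- manip.current_force(): force on the tool from outside, world axes, zero at the start.
- manip.current_ft_torque(): the same for the moment, N m.
- manip.current_grip_width(): opening from 0.0 (shut) to 1.0 (fully open).
- manip.current_grip_force(): force on a finger pad.
Only numpy, scipy, OpenCV 4.12 (cv2) and the standard library are available. Lean on these libraries where they do the work, as an engineer would, in place of code of your own. Each camera call takes 0.05 s, during which the arm holds its last target. There are 200 camera calls.

### The job

Switch over the vacuum valve whose lever has the lockout collar: first take the steel canister out of the lever's way and stand it upright in the shallow steel tray, wholly inside its rim; then lift the collar, push the lever through the gate until it is fully over on the other side, and let the collar drop home so that it locks there. Leave the second valve's lever and everything else on the bench as they are, and do not tip the canister over.

Things in the scene. Friction and masses are not known exactly. Their poses are not given: they have to be found in the camera images.
- valve: Vacuum valve to be switched, fixed: grey block 80 (x) x 100 (y) x 40 mm, two upright round cheeks (radius 55 mm, 16 mm gap, 30 mm over both) with fan-shaped gate teeth on top (to 78 mm from the pivot), lever with lockout collar between. 30 mm hose barbs at the back. Origin: centre of underside; x to its back, away from the robot (yaw within 0.25 rad), y along the swing, z up.
- pivot (a point): The lever's pivot, 55 mm straight above the valve's origin; the lever swings about the valve's x axis through this point. Axes as the valve's.
- lever (a joint): Lever swing, rad, 0 to 1.0. 0: leans 0.5 rad from upright towards the valve's +y; 0.5: upright; 1.0: fully over, leaning 0.5 rad towards -y. It starts between 0 and 0.2 and must go to 1.0. Stays where left (stiff: about 3 N at the finger plate). With the collar down the gate teeth stop it at 0.23, and at 0.77 from the other side.
- collar (a joint): Lift of the lockout collar along the lever, m, 0 (down) to 0.018 (top). Spring-loaded: 4 N to start, 6 N at the top; drops by itself when let go. It must be up 0.010 or more (0.012 to be safe) for the lever to pass the gate.
- finger_plate (a point): Centre of the underside of the collar's finger plate (44 x, 64 y, 6 mm thick), 116 mm from the pivot along the lever with the collar down; moves with the collar. z along the lever, away from the pivot; x as the valve's. Below it: sleeve 26 mm across, 32 long, then foot 30 x 24 x 16 mm down to 68 mm from the pivot. Hook it from below, a finger each side of the sleeve, or pinch its edges.
- lever_knob (a point): Centre of the black ball, 26 mm across, at the end of this lever, 162 mm from the pivot; the stem under it is 12 mm thick.
- plain_valve: A second valve just like it but with no gate teeth and no collar on its lever: to be left alone. Origin and axes as for the other.
- plain_knob (a point): Centre of the ball, 26 mm across, on the second valve's lever, 162 mm from its pivot, which is 55 mm over that valve's origin; it leans up to 0.5 rad either way.
- canister_center (a point): Steel canister, 60 mm across (lid 62), 190 mm tall, about 0.4 kg; point on its axis half-way up (95 mm above its foot), z up. The lid is fast; on it a round black knob 26 mm across, 170 to 190 mm above the foot, on a 14 mm neck from 165. Starts upright on the bench beside the valve, on the side the lever must go to, where it blocks the lever and the hand.
- tray: Shallow open dark steel tray fixed to the bench, 120 x 120 mm outside, rim 12 mm high, 4 mm walls and floor. Origin: centre of its underside on the bench.
- tube_block: Bystander: black tube block, 90 x 130 x 45 mm. Origin at the centre of its underside.
- white_rack: Bystander: white tube rack, 70 x 160 x 40 mm (tube tops to 52). Origin at the centre of its underside.
- tip_box: Bystander: blue and red pipette tip box, 85 x 120 x 62 mm. Origin at the centre of its underside.
- jar: Bystander: small amber jar, 42 mm across, 60 mm tall. Origin at the centre of its underside.
- blue_bin: Bystander: open blue bin, 120 x 160 x 60 mm. Origin at the centre of its underside.
- flask: Bystander: glass bottle, 60 mm across, 120 mm tall. Origin at the centre of its underside.
- marker: Bystander: white marker pen lying on the bench, 120 mm long, 15 mm thick. Origin at the centre of its underside.

How it is judged:
By the outcome, as a careful person would: the job done as asked, in the order asked, and still so for the second after the job is handed in, with the robot touching nothing.
It also fails if it takes over 59 s, if anything falls off the work surface, if the arm or the gripper's body presses on something with over 40 N, if the wrist force passes 120 N, or if a joint passes its speed limit or range.

## Working session

There is one attempt and no reset: what is moved stays moved. The work goes in short steps, each a Python script; the robot and the scene stay as the last script left them, time stands still between calls to the robot, and variables do not carry over. Pictures are saved under pics/ and viewed, at most 10 in all, crops included, and the job is handed in when it is done.

```bash
ls; mkdir -p pics; python3 - <<'E'
from bench import manip
import cv2,numpy as np
ims=[]
for c in("scene","side"):
    p,d=manip.grab_frame(c); np.savez(f"/tmp/{c}.npz",p=p,d=d,**manip.get_calibration(c))
    cv2.imwrite(f"pics/{c}0.png",p[:,:,::-1])
    for n in("valve","lever_knob","finger_plate","plain_knob","plain_valve","canister_center","tray","jar","flask","pivot"):
        r=manip.look_for(c,n); print(c,n,[(np.round(x["at"],3).tolist(),round(x["confidence"],2)) for x in r[:3]])
print(manip.current_time())
E
```

```text
pics
scene valve [([0.578, -0.096, 0.082], 0.66)]
scene lever_knob [([0.568, -0.075, 0.169], 0.74)]
scene finger_plate [([0.572, -0.083, 0.165], 0.86), ([0.604, 0.191, 0.062], 0.42)]
scene plain_knob [([0.596, 0.198, 0.189], 0.61)]
scene plain_valve [([0.602, 0.194, 0.062], 0.98), ([0.765, 0.013, 0.066], 0.49)]
scene canister_center [([0.588, -0.214, 0.125], 0.8), ([0.763, 0.011, 0.065], 0.42)]
scene tray [([0.458, 0.405, 0.002], 0.6)]
scene jar [([0.458, 0.018, 0.044], 0.65)]
scene flask [([0.701, -0.39, 0.076], 0.85), ([0.578, -0.099, 0.08], 0.44)]
scene pivot [([0.573, -0.096, 0.076], 0.6)]
side valve [([0.546, -0.119, 0.08], 0.7)]
side lever_knob [([0.555, -0.085, 0.167], 0.66)]
side finger_plate [([0.559, -0.093, 0.156], 0.93)]
side plain_knob [([0.587, 0.195, 0.222], 0.59)]
side plain_valve [([0.576, 0.159, 0.043], 0.83)]
side canister_center [([0.555, -0.234, 0.119], 0.65)]
side tray [([0.455, 0.405, 0.006], 0.74)]
side jar [([0.437, 0.007, 0.045], 0.92)]
side flask [([0.673, -0.407, 0.077], 0.73), ([0.559, -0.095, 0.158], 0.73)]
side pivot [([0.544, -0.119, 0.081], 0.66), ([0.552, -0.233, 0.125], 0.66), ([0.437, 0.005, 0.045], 0.23)]
1.1
```

View pics/scene0.png

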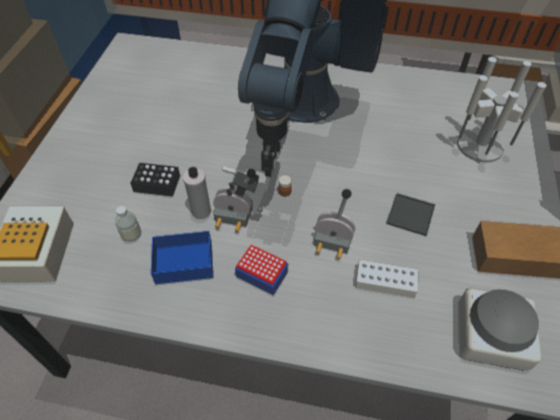

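View pics/side0.png

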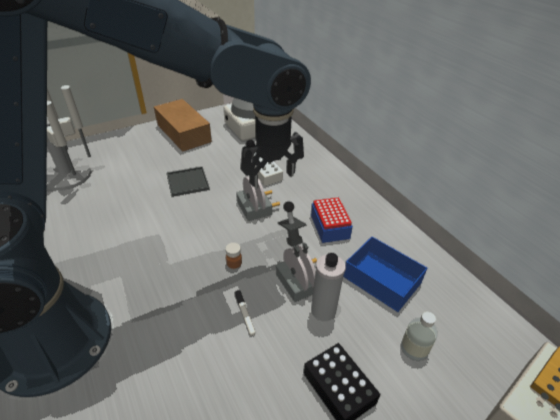

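The scene view (taken from the far side) shows the valve with the collar at about (235,205), the canister at (198,192), the plain valve at (335,232) and the tray at (411,213). The side view shows the canister at (327,288), the collar valve at (297,265) with its finger plate at (291,224), the marker at (245,312) and the jar at (234,256). Next I'll fit models to the merged depth cloud.

```bash
cat > h.py <<'E'
import numpy as np
from scipy.optimize import least_squares
def cloud(p,d,camera_matrix,R,t,**k):
    v,u=np.nonzero(d>0); z=d[v,u]
    c=np.c_[u,v,np.ones(len(u))]@np.linalg.inv(camera_matrix).T*z[:,None]
    return (c-t)@R
def load(n):
    return cloud(**np.load(f"/tmp/{n}.npz"))
def box(q,c,h):
    a=abs(q-c)-h
    return np.linalg.norm(np.maximum(a,0),axis=1)+np.minimum(a.max(1),0)
def cyl(q,ax,c,r,lo,hi):
    o=[i for i in range(3) if i!=ax]
    a=np.c_[np.hypot(q[:,o[0]]-c[0],q[:,o[1]]-c[1])-r,abs(q[:,ax]-(lo+hi)/2)-(hi-lo)/2]
    return np.linalg.norm(np.maximum(a,0),axis=1)+np.minimum(a.max(1),0)
def vsdf(s,P):
    x,y,yaw,lv,lift=s; c,n=np.cos(yaw),np.sin(yaw)
    q=(P-[x,y,0])@np.array([[c,-n,0],[n,c,0],[0,0,1]])
    a=.5-lv                      # lean to +y
    w=q-[0,0,.055]; ca,sa=np.cos(a),np.sin(a)
    L=np.c_[w[:,0],w[:,1]*ca-w[:,2]*sa,w[:,1]*sa+w[:,2]*ca]-[0,0,0]
    Lc=L-[0,0,lift]
    ang=np.arctan2(w[:,1],w[:,2])
    parts=[box(q,[0,0,.02],[.04,.05,.02]),cyl(q,0,(0,.055),.055,-.015,.015),
     box(Lc,[0,0,.119],[.022,.032,.003]),cyl(Lc,2,(0,0),.013,.084,.116),box(Lc,[0,0,.076],[.015,.012,.008]),
     np.linalg.norm(L-[0,0,.162],axis=1)-.013,cyl(L,2,(0,0),.006,.05,.16)]
    return np.min(parts,axis=0)
def fitvalve(P,s0,lift=None):
    m=(abs(P[:,0]-s0[0])<.075)&(abs(P[:,1]-s0[1])<.10)&(P[:,2]>.008)&(P[:,2]<.24)
    P=P[m]
    for tol in(.03,.012,.006):
        Q=P[abs(vsdf(s0,P))<tol]
        s0=least_squares(lambda s:vsdf(np.r_[s,0] if lift is None else np.r_[s[:4],s[4]],Q),s0[:4] if lift is None else s0,loss="soft_l1",f_scale=.002).x
        if lift is None: s0=np.r_[s0,0]
    return s0,len(Q),np.median(abs(vsdf(s0,Q)))
def fitcan(P,c0):
    m=(np.hypot(*(P[:,:2]-c0).T)<.045)&(P[:,2]>.02)&(P[:,2]<.155); Q=P[m]
    r=least_squares(lambda s:np.hypot(*(Q[:,:2]-s).T)-.03,c0,loss="soft_l1",f_scale=.002)
    return r.x,len(Q),np.median(abs(r.fun))
E
python3 - <<'E'
from h import *
np.set_printoptions(precision=4,suppress=True)
A,B=load("scene"),load("side")
for n,P in(("scene",A),("side",B),("both",np.r_[A,B])):
    print(n,"can",fitcan(P,np.array([.57,-.222])))
    for y0 in(-.1,-.12): print(n,"valve",fitvalve(P,np.array([.565,y0,0,.1,0])))
    m=(abs(P[:,0]-.457)<.09)&(abs(P[:,1]-.405)<.09)&(P[:,2]>.007)&(P[:,2]<.02)
    print("tray rim",P[m].min(0),P[m].max(0))
    k=P[(np.hypot(P[:,0]-.57,P[:,1]+.222)<.03)&(P[:,2]>.172)]
    if len(k): print("cknob",k.mean(0),k[:,2].max())
    m=(abs(P[:,0]-.45)<.12)&(abs(P[:,1]+.1)<.1)&(P[:,2]>.007)&(P[:,2]<.02)&(P[:,0]<.51)
    print("marker",P[m].min(0),P[m].max(0))
E
```

```text
scene can (array([ 0.5676, -0.2203]), 604, np.float64(0.0009478886998106045))
scene valve (array([ 0.5591, -0.1199, -0.026 ,  0.095 ,  0.    ]), 1539, np.float64(0.00118858631923573))
scene valve (array([ 0.5591, -0.12  , -0.0258,  0.095 ,  0.    ]), 1538, np.float64(0.0011835923940601055))
tray rim [0.3698 0.3153 0.007 ] [0.5361 0.4921 0.02  ]
cknob [ 0.5723 -0.2184  0.1859] 0.19386523365018765
marker [ 0.3321 -0.1998  0.007 ] [ 0.4948 -0.0005  0.0197]
side can (array([ 0.5685, -0.2195]), 995, np.float64(0.0004803742239770127))
side valve (array([ 0.5587, -0.1196, -0.0357,  0.093 ,  0.    ]), 1964, np.float64(0.0007349223726786525))
side valve (array([ 0.5587, -0.1196, -0.0357,  0.093 ,  0.    ]), 1964, np.float64(0.0007349223830875103))
tray rim [0.3883 0.3316 0.007 ] [0.5265 0.4718 0.0187]
cknob [ 0.5654 -0.2234  0.1861] 0.1925279069879386
marker [ 0.3847 -0.1995  0.0071] [ 0.4589 -0.0001  0.0197]
both can (array([ 0.5682, -0.2197]), 1599, np.float64(0.0006790376953557352))
both valve (array([ 0.559 , -0.1197, -0.0287,  0.0934,  0.    ]), 3430, np.float64(0.0008360921553358743))
both valve (array([ 0.559 , -0.1197, -0.0287,  0.0934,  0.    ]), 3430, np.float64(0.0008360921573370922))
tray rim [0.3698 0.3153 0.007 ] [0.5361 0.4921 0.02  ]
cknob [ 0.5678 -0.2217  0.1861] 0.19386523365018765
marker [ 0.3321 -0.1998  0.007 ] [ 0.4948 -0.0001  0.0197]
```

```bash
python3 - <<'E'
from bench import manip
import numpy as np
np.set_printoptions(precision=3,suppress=True)
print(manip.current_tcp_rot(),manip.current_force())
down=lambda a:np.c_[[-np.sin(a),np.cos(a),0],[np.cos(a),np.sin(a),0],[0,0,-1]]  # tool y at angle a
best=[]
for a in(0,np.pi):
    q=manip.inverse_kinematics([.568,-.22,.30],down(a)); q2=manip.inverse_kinematics([.457,.403,.20],down(a)); print(a,q,q2)
    if q is not None and q2 is not None: best.append((abs(q[5])+abs(q2[5]),a))
a=min(best)[1]; R=down(a); print("use",a)
manip.move_ptp([.568,-.22,.27],R)
manip.move_l([.568,-.22,.126],max_speed=.2)
manip.set_gripper(0.0,60)
print(manip.current_grip_width(),manip.current_grip_force(),manip.current_force(),manip.current_ee_pos(),manip.current_time())
manip.move_l([.568,-.22,.136],max_speed=.1)
print(manip.current_force(),manip.current_grip_width())
p,d=manip.grab_frame("side")
import cv2;cv2.imwrite("pics/side1.png",p[:,:,::-1])
E
```

```text
[[-0.  1. -0.]
 [ 1.  0. -0.]
 [-0. -0. -1.]] [0.933 0.293 0.164]
0 [-0.446  0.403  1.404 -0.     1.335 -0.446] [ 0.646  0.489  1.523 -0.     1.129  0.646]
3.141592653589793 [-0.446  0.403  1.404 -0.     1.335  2.696] [ 0.646  0.489  1.523 -0.     1.129 -2.495]
use 0
0.7085135167144895 63.719000816345215 [0.382 1.388 6.073] [ 0.569 -0.22   0.128] 3.225
[ 0.173 -0.508 -4.386] 0.7117675985117246
```

View pics/side1.png

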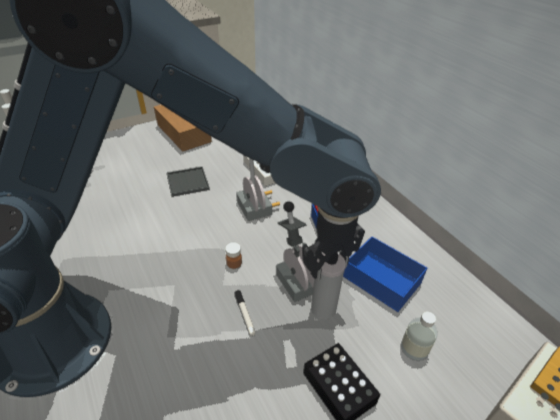

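The side view shows the canister (326,290) held upright between the fingers, off the bench and clear of the lever. I'll carry it on the robot's side of both valves.

```bash
python3 - <<'E'
from bench import manip
import numpy as np
np.set_printoptions(precision=3,suppress=True)
manip.move_l([.568,-.22,.26],max_speed=.15)
for p in([.38,-.2,.26],[.38,.2,.26],[.457,.403,.22]): manip.move_l(p,max_speed=.22)
manip.move_l([.457,.403,.145],max_speed=.12)
f0=manip.current_force()[2]
z=.145
while z>.122:
    z-=.0015; manip.move_l([.457,.403,z],max_speed=.03)
    f=manip.current_force()[2]
    if f-f0>4: break
print(z,f0,f,manip.current_ee_pos())
manip.dwell(.2)
manip.set_gripper(1.0)
manip.move_l([.457,.403,.27],max_speed=.2)
import cv2
p,d=manip.grab_frame("scene"); cv2.imwrite("pics/scene2.png",cv2.resize(p[130:300,300:520,::-1],None,fx=3,fy=3))
c=manip.get_calibration("scene")
from h import *
P=cloud(p,d,**c); print(fitcan(P,np.array([.457,.403])))
Q=P[(np.hypot(P[:,0]-.457,P[:,1]-.403)<.04)]; print(Q[Q[:,2]<.2][:,2].max())
p,d=manip.grab_frame("side");P=cloud(p,d,**manip.get_calibration("side"));print(fitcan(P,np.array([.457,.403])))
m=(abs(P[:,0]-.457)<.09)&(abs(P[:,1]-.403)<.09)&(P[:,2]>.009)&(P[:,2]<.014);print(np.percentile(P[m],[2,98],axis=0))
A,B=cloud(p,d,**manip.get_calibration("side")),load("scene")
print(fitvalve(np.r_[A,B],np.array([.559,-.12,-.03,.093,0])),manip.current_time())
E
```

```text
0.12999999999999998 -4.019635545593695 9.22115850485172 [0.457 0.403 0.132]
(array([0.457, 0.403]), 649, np.float64(0.0009078591682172461))
0.19975866840949044
(array([0.458, 0.404]), 705, np.float64(0.0009978246191599642))
[[0.392 0.337 0.009]
 [0.524 0.469 0.014]]
(array([ 0.559, -0.12 , -0.029,  0.094,  0.   ]), 3571, np.float64(0.0008353460949407643)) 13.425
```

View pics/scene2.png

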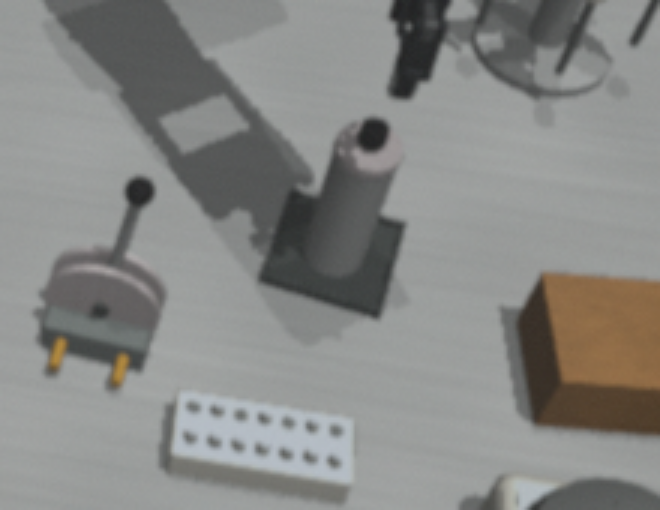

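The crop shows the canister standing upright near the tray's centre (foot at about (335,255)), inside the rim; the plain valve at (105,300) is undisturbed. Next is the lever.

```bash
cat > lev.py <<'E'
import numpy as np
V=np.array([.559,-.1197]); YAW=-.029
def pose(lv,r):
    a=.5-lv; c,s=np.cos(YAW),np.sin(YAW)
    M=np.array([[c,-s,0],[s,c,0],[0,0,1]])
    u=M@[0,np.sin(a),np.cos(a)]; y=M@[1,0,0]; z=-u
    return np.r_[V,.055]+r*u, np.c_[np.cross(y,z),y,z]
E
python3 - <<'E'
from bench import manip
from lev import *
np.set_printoptions(precision=3,suppress=True)
L0=.093
for lv,r in((L0,.24),(L0,.108),(L0,.122),(.5,.122),(1.02,.122),(1.0,.24)): print(manip.inverse_kinematics(*pose(lv,r)))
R=manip.current_tcp_rot()
manip.move_l([.38,.2,.29],max_speed=.25)
manip.move_l([.42,-.02,.34],max_speed=.25)
manip.move_ptp(*pose(L0,.24))
print(manip.current_time())
manip.move_l(pose(L0,.108)[0],max_speed=.12)
print("at plate",manip.current_force(),manip.current_time())
manip.set_gripper(0.0,50)
print(manip.current_grip_width(),manip.current_grip_force(),manip.current_force(),manip.current_ee_pos()-pose(L0,.108)[0])
import cv2
p,d=manip.grab_frame("side"); cv2.imwrite("pics/side3.png",cv2.resize(p[140:340,200:400,::-1],None,fx=3,fy=3))
E
```

```text
[ 0.059  0.366  1.571 -0.426  1.269  0.23 ]
[-0.033  0.495  1.703 -0.49   1.     0.276]
[-0.023  0.478  1.693 -0.481  1.027  0.27 ]
[-0.292  0.45   1.648 -0.     1.043 -0.263]
[-0.586  0.619  1.506  0.448  1.336 -0.735]
[-0.651  0.551  1.338  0.4    1.561 -0.689]
16.1917
at plate [ 0.297 -0.266 -0.907] 17.4417
0.4995011096077257 50.60993671417236 [1.633 3.007 5.643] [0.001 0.    0.001]
```

View pics/side3.png

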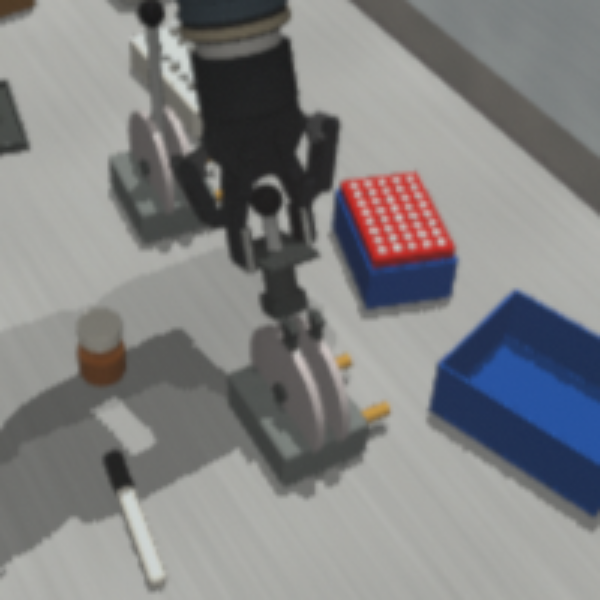

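The crop shows the finger pads pinching the plate's edges at (275,250), with the lever knob (265,195) clear of the gripper body. I'll lift the collar and check it before swinging.

```bash
python3 - <<'E'
from bench import manip
from lev import *
from h import *
np.set_printoptions(precision=3,suppress=True)
L0=.093
manip.move_l(pose(L0,.124)[0],max_speed=.03)
u=-pose(L0,1)[1][:,2]
print("lift force along lever",manip.current_force()@u,manip.current_force(),manip.current_grip_width())
Ps=[]
for n in("scene","side"):
    p,d=manip.grab_frame(n);Ps.append(cloud(p,d,**manip.get_calibration(n)))
P=np.vstack(Ps); S=np.array([.559,-.1197,-.029,.093,0])
# compare lifts on the sleeve/foot region
q=P-[*V,.055]; Q=P[(abs(vsdf(S,P))<.03)&(q[:,2]>.05)]
for l in np.arange(0,.02,.002):
    e=abs(vsdf(np.r_[S[:4],l],Q)); print(round(l,3),np.minimum(e,.004).mean())
print(manip.current_time())
E
```

```text
lift force along lever -4.778741631014295 [ 5.569 -1.412 -4.665] 0.49423246206897264
0.0 0.0030457650734846595
0.002 0.0030190512862227287
0.004 0.0029839067422746555
0.006 0.0029571942130033513
0.008 0.0029072578359555013
0.01 0.0028182873941854556
0.012 0.0026107088634620113
0.014 0.0023269508771777236
0.016 0.0022865914406998357
0.018 0.0024255958555281184
18.75
```

The collar is up about 15 mm. Now the swing.

```bash
python3 - <<'E'
from bench import manip
from lev import *
from h import *
np.set_printoptions(precision=3,suppress=True)
for lv in np.r_[np.linspace(.093,1.0,13)[1:],1.02]:
    manip.move_l(*pose(lv,.124),max_speed=.08)
    t=pose(lv,1)[1][:,0]; f=manip.current_force(); print(round(lv,2),f@t,f@-pose(lv,1)[1][:,2],round(manip.current_grip_width(),3))
    if np.linalg.norm(f)>45: break
print(manip.current_time())
Ps=[]
for n in("scene","side"):
    p,d=manip.grab_frame(n);Ps.append(cloud(p,d,**manip.get_calibration(n)))
    if n=="side":
        import cv2; cv2.imwrite("pics/side4.png",cv2.resize(p[140:340,200:400,::-1],None,fx=3,fy=3))
E
```

```text
0.17 -1.951306631969003 -4.96396410876939 0.496
0.24 -2.192159714720491 -4.555747132312305 0.499
0.32 -1.5057425434577476 -5.648582150697573 0.495
0.4 -1.8862522081502724 -4.888604425090145 0.497
0.47 -3.1213362156903943 -6.522308581167951 0.497
0.55 -2.5064988881615897 -5.972467716514488 0.5
0.62 -2.731536893403016 -4.254168072320719 0.495
0.7 -3.3699087636311176 -6.902335497557743 0.499
0.77 -2.755279832714526 -5.383239087528403 0.498
0.85 -3.6220437044888554 -5.385947016801279 0.494
0.92 -2.9996052820125705 -5.2150674897391305 0.495
1.0 -0.5672846681202708 -5.547227646572175 0.496
1.02 10.880879304833481 -4.347604519594105 0.496
22.2
```

View pics/side4.png

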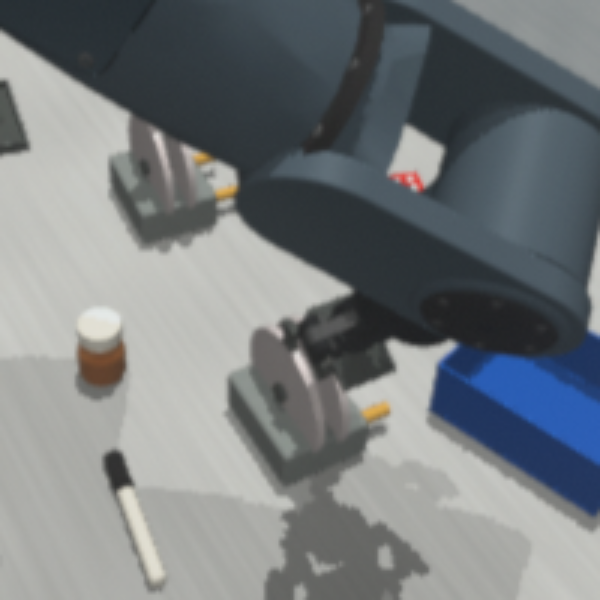

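The view shows the lever tilted over to the -y side, mostly hidden by the hand at (345,340). The force jump at 1.02 means the end stop was reached. Next I lower the collar, release, retreat and check.

```bash
python3 - <<'E'
from bench import manip
from lev import *
from h import *
import cv2
np.set_printoptions(precision=3,suppress=True)
manip.move_l(*pose(1.005,.111),max_speed=.05)
print(manip.current_force())
manip.set_gripper(1.0)
manip.dwell(.2)
manip.move_l(pose(1.005,.25)[0],max_speed=.15)
manip.move_l([.40,-.1,.36],max_speed=.25)
Ps=[];I=[]
for n in("scene","side"):
    p,d=manip.grab_frame(n);Ps.append(cloud(p,d,**manip.get_calibration(n)));I.append(p[:,:,::-1])
    S=np.array([.559,-.1197,-.029,1.0,0]); print(n,fitvalve(Ps[-1],S),fitvalve(Ps[-1],S+[0,0,0,0,.004],1))
    print(fitcan(Ps[-1],np.array([.457,.403])))
cv2.imwrite("pics/end.png",np.hstack([cv2.resize(I[0][110:290,120:450],(396,216)),cv2.resize(I[1][150:350,200:400],(216,216))][:1]+[cv2.resize(I[1][130:346,200:420],(220,216))]))
print(manip.current_time())
E
```

```text
[ 9.521  1.151 -2.382]
scene (array([ 0.559, -0.12 , -0.026,  0.996,  0.   ]), 1529, np.float64(0.0012532991599189134)) (array([ 0.559, -0.12 , -0.026,  0.997,  0.   ]), 1529, np.float64(0.0012534275768445024))
(array([0.456, 0.403]), 645, np.float64(0.0010471923694090335))
side (array([ 0.559, -0.12 , -0.026,  0.998,  0.   ]), 2030, np.float64(0.0006729821291790554)) (array([ 0.559, -0.12 , -0.026,  1.   ,  0.006]), 2029, np.float64(0.000691754208065519))
(array([0.458, 0.404]), 576, np.float64(0.0009723599898549002))
25.6417
```

View pics/end.png

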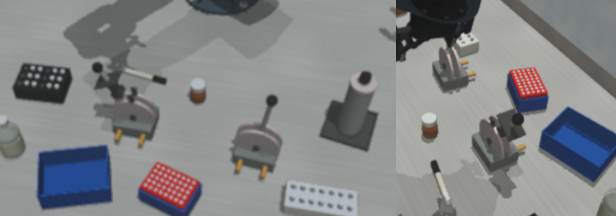

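The final view shows the lever over on the -y side (knob at (98,67)), the canister upright in the tray (357,105), and the bystanders and plain lever unmoved. One more check that the collar is home, then hand in.

```bash
python3 - <<'E'
from bench import manip
from lev import *
from h import *
Ps=[]
for n in("scene","side"):
    p,d=manip.grab_frame(n);Ps.append(cloud(p,d,**manip.get_calibration(n)))
P=np.vstack(Ps); S=np.array([.559,-.12,-.026,.998,0])
Q=P[(abs(vsdf(S,P))<.015)&(P[:,2]>.115)]
e={round(l,3):np.minimum(abs(vsdf(np.r_[S[:4],l],Q)),.004).mean() for l in np.arange(0,.019,.002)}
print({k:round(v*1e3,2) for k,v in e.items()})
if min(e,key=e.get)<=.002: manip.sign_off(); print("signed off",manip.current_time())
E
```

```text
{np.float64(0.0): np.float64(1.15), np.float64(0.002): np.float64(1.38), np.float64(0.004): np.float64(1.52), np.float64(0.006): np.float64(1.3), np.float64(0.008): np.float64(1.77), np.float64(0.01): np.float64(2.46), np.float64(0.012): np.float64(2.78), np.float64(0.014): np.float64(2.85), np.float64(0.016): np.float64(2.88), np.float64(0.018): np.float64(2.94)}
the job is handed in; nothing more can be done
the job is handed in; nothing more can be done
```

The job is handed in at about 26 s: the canister stands upright in the tray, the lever measures about 0.997 of 1.0, and the best depth fit puts the collar fully down, though a partial lift of about 6 mm fits nearly as well.

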